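# Re-rack the torch nozzles in reverse order

### The arm

A 7-joint arm with a two-finger parallel gripper is mounted at the origin on a cart in front of the work surface, level with it; the furniture and walls round the work are solid. World frame = base frame: x ahead of the robot, y to its left, z up, the work surface at z = 0. Lengths are in m, angles in degrees, forces in N, time in s.
With the tool pointing down it reaches from about 0.425 to 0.875 m from the base axis. Payload 4.7 kg.
Tool frame: the origin (TCP) lies at the very end of the fingers, on their centre line; the grasp point (between the pads) lies 19 mm behind it (env.grasp_offset is the distance from the TCP to the grasp point, in m); z points along the fingers, y is the line along which they close (so a half turn about z gives the same grasp; the last joint's range is limited). The gripper opens to 87 mm and grips with 3 to 60 N. Pads are 19 mm wide; open, the fingers measure 117 mm over their backs; the gripper's body (75 mm by 190 mm) begins 51 mm behind the grasp point.
Start: joints at [-76.198, 18.392, -4.016, 83.108, 1.295, 78.541, -3.26], TCP at [0.146, 0.633, 0.189] pointing down, gripper open.
Joint ranges: [-163.93, 163.93], [-17.29, 119.83], [-79.2, 71.16], [3.27, 140.29], [-89.18, 269.18], [5.43, 117.66], [-154.24, 154.24]. Speed limits (degrees/s): [147.25, 147.25, 180, 180, 180, 180, 180].

### API

Orientations are given as [roll, pitch, yaw] about the fixed x, y, z axes, in that order (R = Rz(yaw) Ry(pitch) Rx(roll)).
In Python, from cell import env gives the robot as it stands. The module is installed in compiled form; this text tells all that it offers.
- The arm moves only by the tool drive_tool, never from a script. Its argument "moves" is one flat list of numbers, 5 for each row, row after row: the shift along the tool's x, y, z in units of 40 mm (1.0 is 40 mm), then the turn about the tool's z in units of 10 degrees (1.0 is 10 degrees), then the finger opening in mm, from 0 to 87. A call has 1 to 5 rows; each row is the pose to reach, as a shift and turn from the pose commanded when the call began, along the tool's axes at that moment; what a row does not reach only later rows make up. A row lasts 1/8 s, in which the tool goes at most 62.5 mm and 10.7 degrees, less where a joint would pass 70% of its speed; a pose out of reach is approached as far as the arm can. A call with a gripper value outside its range is refused whole. The fingers move at their own pace and stop on an object; "squeeze" is the grip in N (left out, the last holds). Time passes only in rows, so rows that repeat a pose let the fingers close. It gives the time, the measured TCP pose, the force, the opening and the grip force at its end, in the units of the state.
- env.get_obs(): the state, without advancing time (a new reading comes with each control period).
- env.read_camera(name): name is "scene" or "top" or "wrist"; returns (picture, depth): 480x640x3 uint8, red, green, blue; 480x640 float32, m along the optical axis (not along the pixel's ray), 0 where there is no reading.
- env.camera_model(name): a dict with "K" (3x3 intrinsics, pixels), "rvec" (rotation vector, rad) and "tvec" (3), from world to camera coordinates, as OpenCV has them; the wrist camera has in their place "tool_from_camera" (4x4, takes a point from camera to tool coordinates, whose origin is the TCP and whose axes are the flange's). Camera axes: x right, y down, z forward; pixel columns grow to the right and rows downward; lengths in m; the calibration is good to about 2 mm. The wrist camera is an equidistant fisheye: a pixel r from the principal point sees the ray r / f radians off the axis. A picture is of the moment at which its call begins: read the wrist's pose just before it. camera_model takes no time and is no camera call.
- env.sign_off(): hands the job in; it is judged then, once.
The state is a dict: "time_s": time; "qpos": joint angles; "joint_velocities": joint speeds; "effort": joint torques, N m; "tool_pos": TCP position; "tool_rot": TCP orientation; "force": force on the tool from outside, world axes, zero at the start; "wrist_torque": the same for the moment, N m; "grip_width": finger opening in m; "grasp_force": force on a finger pad.
Only numpy, scipy, OpenCV 4.12 (cv2) and the standard library are available. Lean on these libraries where they do the work, as an engineer would, in place of code of your own. Each camera call takes 0.05 s, during which the arm holds its last target. There are 200 camera calls.

### The job

The four cleaned torch nozzles stand in a row in the holders of the bright aluminium strip; move them to the empty grey nozzle rack, one to a compartment, in reverse order: the one that stood leftmost on the strip goes into the rightmost compartment, the next into the one beside it, and so on. Stand each one upright on the floor of its compartment and let go of it.

Things in the scene. Friction and masses are not known exactly. Their poses are not given: they have to be found in the camera images.
- short_nozzle: Short torch nozzle, 46 mm tall, copper cone on a brass hexagon collar (23 mm over corners, 12 to 19 mm up), 45 g. Origin: centre of its underside, z up its axis. At the start it stands upright in holder_0. Pinch it from above with the fingertips 13 to 18 mm above its underside, opened to 50 or 55 mm (clear of all walls), fingers front and back of the row; there are about 27 mm between neighbours in the row.
- middle_nozzle: Middle torch nozzle, 52 mm tall, all brass: slim cone on a hexagon collar (23 mm over corners, 12 to 19 mm up), 45 g. Origin: centre of its underside, z up its axis. At the start it stands upright in holder_1. Pinch it from above with the fingertips 13 to 18 mm above its underside, opened to 50 or 55 mm (clear of all walls), fingers front and back of the row; there are about 27 mm between neighbours in the row.
- tall_nozzle: Tall torch nozzle, 58 mm tall, all brass, otherwise like the middle one, 45 g. Origin: centre of its underside, z up its axis. At the start it stands upright in holder_2. Pinch it from above with the fingertips 13 to 18 mm above its underside, opened to 50 or 55 mm (clear of all walls), fingers front and back of the row; there are about 27 mm between neighbours in the row.
- gas_shroud: Gas shroud nozzle, plain steel, stout and round: 25 mm diameter up to 27 mm, then narrowing to 19 mm, 48 mm tall, dark bore on top, 60 g. Origin: centre of its underside, z up its axis. At the start it stands upright in holder_3. Pinch it from above with the fingertips 13 to 18 mm above its underside, opened to 50 or 55 mm (clear of all walls), fingers front and back of the row; there are about 27 mm between neighbours in the row.
- holder_0: Fixed square open steel holder, 44x44x14 mm, walls 2 mm, floor 3 mm thick, one of four alike in a row on the strip; the short nozzle starts in it, so it marks that nozzle's starting place. Origin: centre of its underside (6 mm above the table); its axes are those of the strip.
- holder_1: Fixed square open steel holder, 44x44x14 mm, walls 2 mm, floor 3 mm thick, one of four alike in a row on the strip; the middle nozzle starts in it, so it marks that nozzle's starting place. Origin: centre of its underside (6 mm above the table); its axes are those of the strip.
- holder_2: Fixed square open steel holder, 44x44x14 mm, walls 2 mm, floor 3 mm thick, one of four alike in a row on the strip; the tall nozzle starts in it, so it marks that nozzle's starting place. Origin: centre of its underside (6 mm above the table); its axes are those of the strip.
- holder_3: Fixed square open steel holder, 44x44x14 mm, walls 2 mm, floor 3 mm thick, one of four alike in a row on the strip; the gas shroud starts in it, so it marks that nozzle's starting place. Origin: centre of its underside (6 mm above the table); its axes are those of the strip.
- strip: Fixed flat bright aluminium strip, 50x212x6 mm, that carries the four holders at y = +78, +26, -26 and -78 mm of its own frame (which holder is where varies). Origin: centre of its underside on the table, y along it to the robot's left, x away from the robot (yaw within 0.35 rad).
- rack: Fixed nozzle rack, empty at the start: a grey tray with a black floor, 52x211x15 mm, floor 4 mm thick, with four open compartments in a row, each 46 x 49 mm inside, walls 3 mm thick and 15 mm high (from the table), centred at y = +78, +26, -26 and -78 mm of its own frame, x = 0. Origin: centre of its underside on the table, y along it to the robot's left, x away from the robot (yaw within 0.35 rad). Stands left or right of the strip.
Not all that is in view belongs to the job. Leave any green look-alike of the tall_nozzle alone.

How it is judged:
By the outcome, as a careful person would: the job done as asked, in the order asked, and still so for the second after the job is handed in, with the robot touching nothing.
It also fails if it takes over 86 s, if anything falls off the work surface, if the arm or the gripper's body presses on something with over 40 N, if the wrist force passes 120 N, or if a joint passes its speed limit or range.

## Working session

There is one attempt and no reset: what is moved stays moved. The work goes in short steps, Python scripts to look and compute and a tool call to move; the robot and the scene stay as the last step left them, time stands still between calls to the robot, and variables do not carry over. Pictures are saved under pics/ and viewed, at most 14 in all, crops included, and the job is handed in when it is done.

Besides the shell and the picture viewer there is one more tool, called after "Emit:" as name(argument=value, ...) on one line, values as JSON. drive_tool: Moves the arm, as the interface text tells. Its arguments: {"type":"object","properties":{"moves":{"type":"array","items":{"type":"number"}},"squeeze":{"type":"number"}},"required":["moves"]}

```bash
mkdir -p pics
python3 - <<'E'
from cell import env
import cv2,numpy as np
o=env.get_obs();print(o['time_s'],o['tool_pos'],o['tool_rot'],o['grip_width'],env.grasp_offset)
for n in('top','scene'):
    p,d=env.read_camera(n);cv2.imwrite(f'pics/{n}0.png',p[:,:,::-1]);np.save(f'{n}_d.npy',d)
    m=env.camera_model(n);print(n,m)
E
```

```text
0.0 [0.1460905  0.63271888 0.187846  ] [-1.79888167e+02  5.31657543e-03  1.67006778e+02] 0.08695551854714047 0.0187
top {'K': array([[533.95683678,   0.        , 318.75349925],
       [  0.        , 533.95683678, 237.75195011],
       [  0.        ,   0.        ,   1.        ]]), 'rvec': array([ 2.05488195, -2.17567222,  0.22468072]), 'tvec': array([-0.00551063,  0.52617649,  0.78544781])}
scene {'K': array([[619.06472644,   0.        , 320.6539964 ],
       [  0.        , 619.06472644, 236.23899932],
       [  0.        ,   0.        ,   1.        ]]), 'rvec': array([ 0.87143304, -2.14622838,  1.4643858 ]), 'tvec': array([0.35487258, 0.20300747, 0.66920857])}
```

View pics/top0.png

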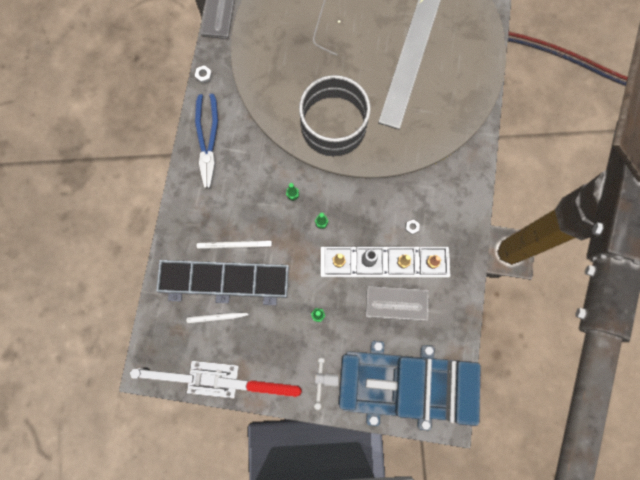

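View pics/scene0.png

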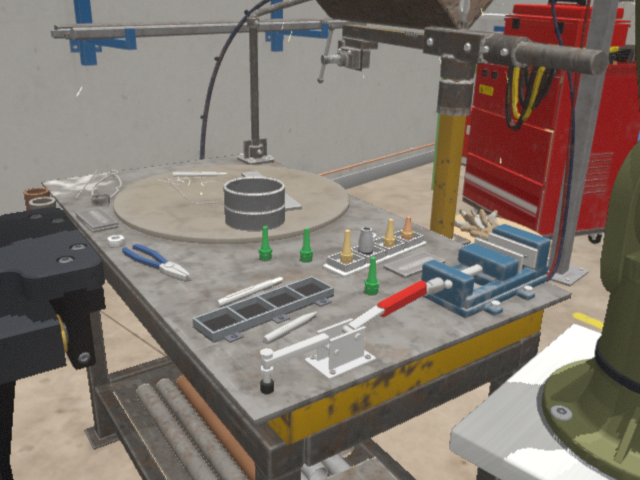

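The top view shows the strip at px (321–450, 248–276). From left to right it holds tall (340,260), shroud (371,257), middle (404,261) and the copper short nozzle (434,261). The empty rack is at px (158–287, 262–296). The green look-alikes at (292,191), (321,220) and (318,314) are decoys. Next I'll locate the rack and strip in the world frame.

```bash
cat > h.py <<'E'
from cell import env
import cv2,numpy as np
from scipy.spatial.transform import Rotation as R
def world(n,d):
    m=env.camera_model(n);K=m['K'];v,u=np.mgrid[:480,:640]
    c=np.stack([(u-K[0,2])/K[0,0]*d,(v-K[1,2])/K[1,1]*d,d],-1)
    r=R.from_rotvec(m['rvec']).as_matrix();return (c-m['tvec'])@r
def onplane(n,px,z):
    m=env.camera_model(n);r=R.from_rotvec(m['rvec']).as_matrix();C=-r.T@m['tvec']
    px=np.atleast_2d(px).astype(float);K=m['K']
    ray=np.c_[(px-K[:2,2])/[K[0,0],K[1,1]],np.ones(len(px))]@r
    return (C+ray*((z-C[2])/ray[:,2])[:,None])[:,:2]
E
python3 - <<'E'
from h import *
d=np.load('top_d.npy');w=world('top',d);im=cv2.imread('pics/top0.png')
def rect(mask,z):
    v,u=np.nonzero(mask);p=onplane('top',np.c_[u,v],z);r=cv2.minAreaRect((p*1000).astype(np.float32));return r
def box(u0,u1,v0,v1):
    b=np.zeros((480,640),bool);b[v0:v1,u0:u1]=1;return b
b=box(314,458,242,283);print('strip z',[np.percentile(w[b][:,2],q) for q in(5,50,95)])
m=b&(w[...,2]>.0135)&(w[...,2]<.027);print('holders rim',rect(m,.02),m.sum())
print('strip col',rect(b&(im.min(2)>190),.006))
b2=box(150,296,252,304)
m=b2&(w[...,2]>.007)&(w[...,2]<.025);print('rack',rect(m,.015),m.sum(),np.percentile(w[b2][:,2],[5,50,95]))
m=b&(w[...,2]>.04);n,l,s,c=cv2.connectedComponentsWithStats(m.astype(np.uint8))
for i in range(1,n):
    if s[i,4]>8:
        q=w[l==i];print(c[i],s[i,4],q.mean(0),q[:,2].max())
# front-back tilted tops
cv2.imwrite('pics/crop1.png',cv2.resize(im[235:305,150:460],None,fx=2.55,fy=2.55,interpolation=cv2.INTER_CUBIC))
print(onplane('top',[[321,249],[449,248],[449,276],[322,276]],.006))
print(onplane('top',[[160,262],[287,266],[287,296],[157,291]],.015))
E
```

```text
strip z [np.float64(-0.0027893550787202537), np.float64(0.00642092346338469), np.float64(0.0434251650380271)]
holders rim ((489.1568908691406, -142.85618591308594), (198.19175720214844, 42.7623176574707), 86.73014831542969) 885
strip col ((488.1521301269531, -143.03884887695312), (211.4747772216797, 50.070316314697266), 86.7315673828125)
rack ((470.20916748046875, 124.79971313476562), (210.7993621826172, 63.410491943359375), 84.3848876953125) 934 [-0.00304706  0.00150109  0.01356745]
[370.05095541 255.8089172 ] 157 [ 0.49187705 -0.11397902  0.05298377] 0.05940921186407874
[339.125  257.1875] 48 [ 0.49148488 -0.06527142  0.05867032] 0.06735084060998751
[406.04081633 258.14285714] 49 [ 0.48206077 -0.1667513   0.07049055] 0.8762366773849256
[435.97727273 258.72727273] 44 [ 0.47916757 -0.2130509   0.06814282] 0.8762366773849256
[[ 0.51580413 -0.03875123]
 [ 0.5053852  -0.25077156]
 [ 0.45886136 -0.24578191]
 [ 0.47074557 -0.03777808]]
[[0.50757305 0.22494137]
 [0.48916503 0.01833493]
 [0.440385   0.02053224]
 [0.46040675 0.2296128 ]]
```

View pics/crop1.png

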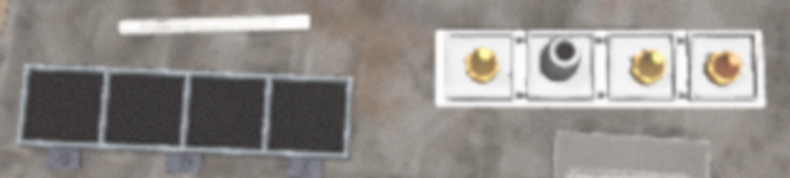

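Run:
```python
from h import *
d=np.load('top_d.npy');w=world('top',d)
for u,v in[(600,250),(540,230),(335,85),(410,60),(215,380),(135,373),(290,390),(380,385),(320,385),(425,350),(318,311),(292,187),(321,217),(600,60),(150,277)]:print((u,v),w[v,u].round(3))
m=(w[...,2]>.1)&(d>0);m[:,480:]=0
n,l,s,c=cv2.connectedComponentsWithStats(m.astype(np.uint8))
for i in range(1,n):
    if s[i,4]>15:q=w[l==i];print(s[i],q.min(0).round(3),q.max(0).round(3))
print('tops',onplane('top',[[339,257]],.067),onplane('top',[[371,255]],.057),onplane('top',[[405.5,258]],.061),onplane('top',[[435.5,258.5]],.055))
y=np.radians(-3.3);a=np.array([-np.sin(y),np.cos(y)])
for k in(.078,.026,-.026,-.078):print('holder',np.array([.488,-.143])+k*a)
y=np.radians(-5.2);a=np.array([-np.sin(y),np.cos(y)])
for k in(.078,.026,-.026,-.078):print('comp',np.array([.4744,.1233])+k*a)
m=env.camera_model('wrist');print(m)
```

```text
(600, 250) [ 0.435 -0.311  0.352]
(540, 230) [ 0.499 -0.343  0.15 ]
(335, 85) [ 0.781 -0.077  0.061]
(410, 60) [ 0.84  -0.214  0.024]
(215, 380) [0.317 0.134 0.039]
(135, 373) [0.335 0.251 0.051]
(290, 390) [0.298 0.019 0.07 ]
(380, 385) [ 0.296 -0.114  0.047]
(320, 385) [ 0.301 -0.025  0.051]
(425, 350) [ 0.343 -0.193  0.017]
(318, 311) [ 0.411 -0.028  0.059]
(292, 187) [0.61  0.003 0.055]
(321, 217) [ 0.558 -0.041  0.056]
(600, 60) [ 1.225 -0.997 -0.714]
(150, 277) [ 0.487  0.247 -0.004]
tops [[ 0.49041204 -0.06469956]] [[ 0.49240582 -0.1151282 ]] [[ 0.48398892 -0.16762988]] [[ 0.48149133 -0.2152912 ]]
holder [ 0.49248999 -0.06512934]
holder [ 0.48949666 -0.11704311]
holder [ 0.48650334 -0.16895689]
holder [ 0.48351001 -0.22087066]
comp [0.48146934 0.20097898]
comp [0.47675645 0.14919299]
comp [0.47204355 0.09740701]
comp [0.46733066 0.04562102]
{'K': array([[371.64829954,   0.        , 319.46092192],
       [  0.        , 371.64829954, 228.66610884],
       [  0.        ,   0.        ,   1.        ]]), 'tool_from_camera': array([[-5.89595957e-04, -9.63036006e-01, -2.69372055e-01,
         7.34552542e-02],
       [ 9.99999805e-01, -6.22773248e-04,  3.77070262e-05,
        -8.29743867e-05],
       [-2.04070933e-04, -2.69371980e-01,  9.63036186e-01,
        -1.96919640e-01],
       [ 0.00000000e+00,  0.00000000e+00,  0.00000000e+00,
         1.00000000e+00]])}
```

Emit:
drive_tool(moves=[0,0,0,1,60,-1,0.9,0,2,60,-2,1.8,0,3,60,-3,2.7,0,4,60,-4,3.6,0,5,60])

```text
time_s: 0.72
tool_pos: [0.3357, 0.7382, 0.1885]
tool_rot: [-180.0, 0.0, 116.7]
force: [-0.6, 0.8, 0.4]
grip_width: 0.0608
grasp_force: 0.0
```

```bash
cat >> h.py <<'E'
def go(x,y,z,yaw,o=None):
    """shift (40 mm units) and turn (10 deg units) from current pose to target"""
    o=o or env.get_obs();p=np.array(o['tool_pos']);r=R.from_euler('xyz',o['tool_rot'],degrees=True).as_matrix()
    s=r.T@(np.array([x,y,z])-p)/.04;t=-((yaw-o['tool_rot'][2]+180)%360-180)/10
    print(np.round(np.r_[s,t],2))
E
python3 - <<'E'
from h import *
go(.48,.3,.2,92);go(.49,-.14,.2,86.7)
d=np.load('top_d.npy');w=world('top',d);m=(w[...,2]>.2)&(d>0)&(w[...,0]>0);print(m.sum())
for v in range(0,480,60):
    q=w[v][m[v]];
    if len(q):print(v,q[0].round(3),q[len(q)//2].round(3),q[-1].round(3))
E
```

```text
[-11.41  -1.7   -0.28   2.47]
[-21.35  -6.42  -0.28   3.  ]
18199
0 [ 0.732 -0.163  0.341] [ 0.732 -0.163  0.341] [ 0.732 -0.163  0.341]
60 [ 0.602 -0.333  0.42 ] [ 0.601 -0.335  0.422] [ 0.601 -0.34   0.421]
120 [ 0.584 -0.372  0.321] [ 0.544 -0.321  0.418] [ 0.551 -0.344  0.399]
180 [ 0.525 -0.346  0.292] [ 0.506 -0.339  0.352] [ 0.499 -0.351  0.371]
240 [ 0.451 -0.318  0.322] [ 0.442 -0.321  0.363] [ 0.44  -0.345  0.364]
300 [ 0.387 -0.295  0.336] [ 0.384 -0.308  0.363] [ 0.383 -0.336  0.357]
360 [ 0.329 -0.28   0.34 ] [ 0.329 -0.291  0.354] [ 0.328 -0.31   0.353]
420 [ 0.273 -0.262  0.332] [ 0.275 -0.27   0.355] [ 0.274 -0.289  0.352]
```

Emit:
drive_tool(moves=[-1.5,-0.2,0,0.5,55,-3,-0.4,0,1,55,-4.5,-0.6,0,1.5,55,-6,-0.9,0,2,55,-7.5,-1.1,0,2.4,55])

```text
time_s: 1.35
tool_pos: [0.4316, 0.4482, 0.1885]
tool_rot: [-180.0, 0.0, 92.9]
force: [-0.1, 0.0, 0.1]
grip_width: 0.0547
grasp_force: 0.0
```

Emit:
drive_tool(moves=[-1.5,-0.3,0,0.1,55,-3,-0.5,0,0.2,55,-4.5,-0.7,0,0.3,55,-6,-0.9,0,0.5,55,-7.5,-1,0,0.5,55])

```text
time_s: 1.98
tool_pos: [0.4066, 0.1468, 0.1887]
tool_rot: [-180.0, -0.0, 88.0]
force: [1.3, -0.7, -0.8]
grip_width: 0.0551
grasp_force: 0.0
```

Run:
```python
from h import *
go(.49,-.14,.18,86.7);print(env.get_obs()['tool_pos'])
```

```text
[-7.09  2.33  0.21  0.13]
[0.40662085 0.1467624  0.18868038]
```

Run:
```python
from h import *
import json
o=env.get_obs();p,d=env.read_camera('wrist');cv2.imwrite('pics/wr.png',p[:,:,::-1]);np.savez('wr.npz',d=d,p=o['tool_pos'],r=o['tool_rot'])
```

Emit:
drive_tool(moves=[-1.4,0.5,0,0,55,-2.8,1,0,0,55,-4.2,1.5,0,0.1,55,-5.6,2,0,0.1,55,-6.3,2.3,0,0.1,55])

```text
time_s: 2.65
tool_pos: [0.4906, -0.1099, 0.1891]
tool_rot: [180.0, 0.0, 86.8]
force: [0.1, 0.6, -0.7]
grip_width: 0.0551
grasp_force: 0.0
```

Emit:
drive_tool(moves=[0,0,0,0,55])

```text
time_s: 2.78
tool_pos: [0.4904, -0.1089, 0.1888]
tool_rot: [-180.0, 0.1, 86.7]
force: [-0.5, 0.2, -0.4]
grip_width: 0.0552
grasp_force: 0.0
```

Run:
```python
from h import *
o=env.get_obs();p,d=env.read_camera('wrist');cv2.imwrite('pics/ws.png',p[:,:,::-1]);np.savez('ws.npz',d=d,p=o['tool_pos'],r=o['tool_rot']);print(o['tool_pos'],o['tool_rot'])
```

```text
[ 0.49044515 -0.10892629  0.18879625] [-1.79983806e+02  7.85030854e-02  8.67015608e+01]
```

View pics/wr.png

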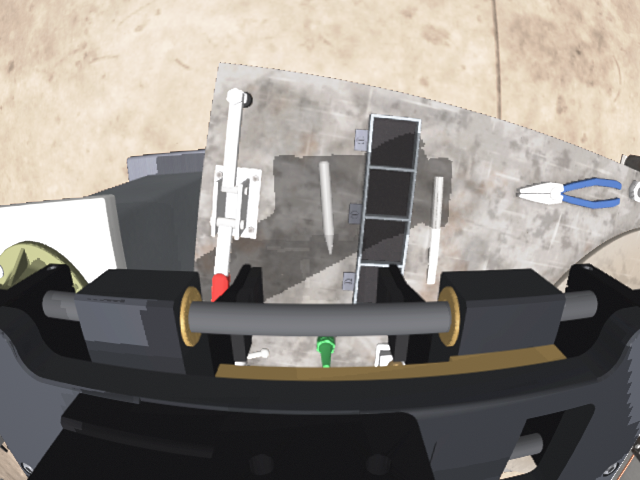

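View pics/ws.png

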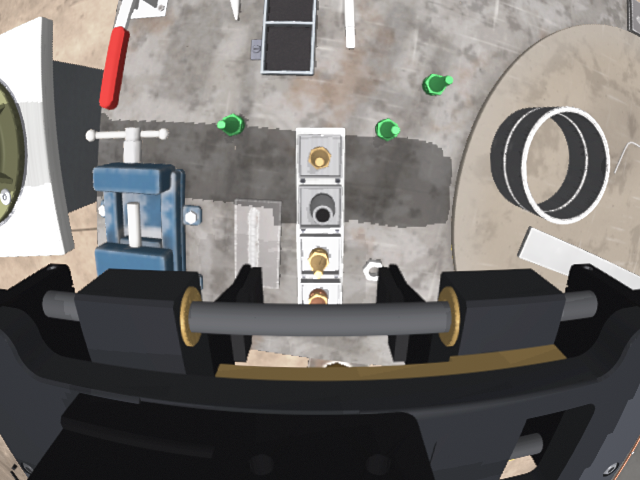

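The first view shows the rack's outer corners at (371,115) and (421,121). The second shows the strip row with tall (319,158), shroud (322,210), middle (317,262) and short (318,298), and the rack's right end at (262–312,73). I'll enlarge the strip.

```bash
cat >> h.py <<'E'
def wplane(px,z,p,r):
    m=env.camera_model('wrist');K=m['K'];T=m['tool_from_camera'];q=(np.atleast_2d(px).astype(float)-K[:2,2])/K[0,0]
    th=np.linalg.norm(q,axis=1,keepdims=True);ray=np.c_[q/th*np.sin(th),np.cos(th)]
    Rw=R.from_euler('xyz',r,degrees=True).as_matrix();C=p+Rw@T[:3,3];ray=ray@T[:3,:3].T@Rw.T
    return (C+ray*((z-C[2])/ray[:,2])[:,None])[:,:2]
E
python3 - <<'E'
from h import *
im=cv2.imread('pics/ws.png');cv2.imwrite('pics/ws_c.png',cv2.resize(im[120:320,280:360],None,fx=3,fy=3,interpolation=cv2.INTER_CUBIC))
w=np.load('ws.npz');
print('strip far corners',wplane([[297,129],[344,129]],.006,w['p'],w['r']))
print('rack right',wplane([[262,73],[312,74]],.015,w['p'],w['r']))
r=np.load('wr.npz');print('rack',wplane([[371,115],[421,121],[353,303]],.015,r['p'],r['r']))
E
```

```text
strip far corners [[ 0.4720901  -0.03595415]
 [ 0.51950724 -0.03869112]]
rack right [[0.44151208 0.02331043]
 [0.49066675 0.01821348]]
rack [[0.4607327  0.23159507]
 [0.51193452 0.22578601]
 [0.44007216 0.0294515 ]]
```

View pics/ws_c.png

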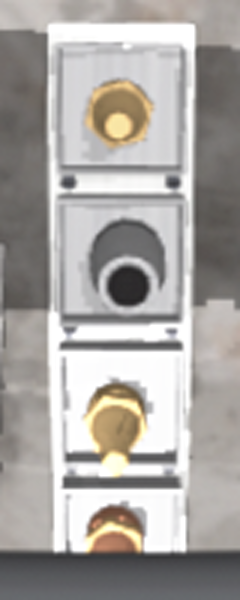

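Run:
```python
from h import *
w=np.load('ws.npz');f=lambda c,z:wplane([[280+c[0]/3,120+c[1]/3]],z,w['p'],w['r'])[0].round(4)
for n,c,z in[('tall collar',(119,113),.0255),('tall tip',(118,125),.067),('shroud tip',(127,285),.057),('mid collar',(115,412),.0255),('mid tip',(115,463),.061),('short collar',(115,530),.0255)]:print(n,f(c,z))
y=np.radians(-3.3);a=np.array([-np.sin(y),np.cos(y)])
for k in(.078,.026,-.026,-.078):print('holder',np.array([.489,-.143])+k*a)
y=np.radians(-5.4);a=np.array([-np.sin(y),np.cos(y)])
for k in(.078,.026,-.026,-.078):print('comp',(np.array([.4755,.124])+k*a).round(4))
go(.4925,-.0645,.024,86.7)
```

```text
tall collar [ 0.4933 -0.0651]
tall tip [ 0.493  -0.0651]
shroud tip [ 0.4929 -0.1147]
mid collar [ 0.486  -0.1668]
mid tip [ 0.4859 -0.1709]
short collar [ 0.4834 -0.2119]
holder [ 0.49348999 -0.06512934]
holder [ 0.49049666 -0.11704311]
holder [ 0.48750334 -0.16895689]
holder [ 0.48451001 -0.22087066]
comp [0.4828 0.2017]
comp [0.4779 0.1499]
comp [0.4731 0.0981]
comp [0.4682 0.0463]
[1.06 0.   4.11 0.02]
```

Emit:
drive_tool(moves=[1.1,0.05,0,0,52,1.1,0.05,1.3,0,52,1.1,0.05,2.6,0,52,1.1,0.05,3.6,0,52,1.1,0.05,3.8,0,52])

```text
time_s: 3.45
tool_pos: [0.4919, -0.0605, 0.0344]
tool_rot: [-179.7, 0.0, 87.1]
force: [0.3, -0.9, 0.2]
grip_width: 0.052
grasp_force: 0.0
```

Run:
```python
from h import *
go(.4925,-.065,.0245,86.7)
```

```text
[-0.11  0.02  0.25  0.04]
```

Emit:
drive_tool(moves=[0,0,0.3,0,52,0,0,0.3,0,52])

```text
time_s: 3.7
tool_pos: [0.4952, -0.062, 0.0254]
tool_rot: [180.0, -0.0, 87.0]
force: [0.3, 0.2, -0.4]
grip_width: 0.0523
grasp_force: 0.0
```

Emit:
drive_tool(moves=[0,0,0,0,30,0,0,0,0,10,0,0,0,0,10,0,0,0,0,10,0,0,0,0,10], squeeze=20)

```text
time_s: 4.32
tool_pos: [0.4948, -0.0624, 0.025]
tool_rot: [180.0, -0.0, 87.0]
force: [0.1, -0.0, -0.7]
grip_width: 0.013
grasp_force: 0.0
```

Emit:
drive_tool(moves=[0,0,0,0,10,0,0,0,0,10])

```text
time_s: 4.58
tool_pos: [0.4947, -0.0625, 0.0249]
tool_rot: [-180.0, -0.0, 87.0]
force: [-0.1, 0.2, 0.1]
grip_width: 0.0103
grasp_force: 0.0
```

Run:
```python
from h import *
o=env.get_obs();print(o['tool_pos'],o['tool_rot'],o['force'])
p,d=env.read_camera('wrist');cv2.imwrite('pics/g1.png',p[40:400,180:480,::-1].repeat(2,0).repeat(2,1)[:600])
p,d=env.read_camera('scene');cv2.imwrite('pics/g1s.png',cv2.resize(p[160:340,240:480,::-1],None,fx=3,fy=3))
```

```text
[ 0.49471181 -0.06247898  0.02492682] [-1.79995921e+02 -1.81740635e-03  8.70028341e+01] [-0.0937224   0.19990994  0.1480304 ]
```

View pics/g1s.png

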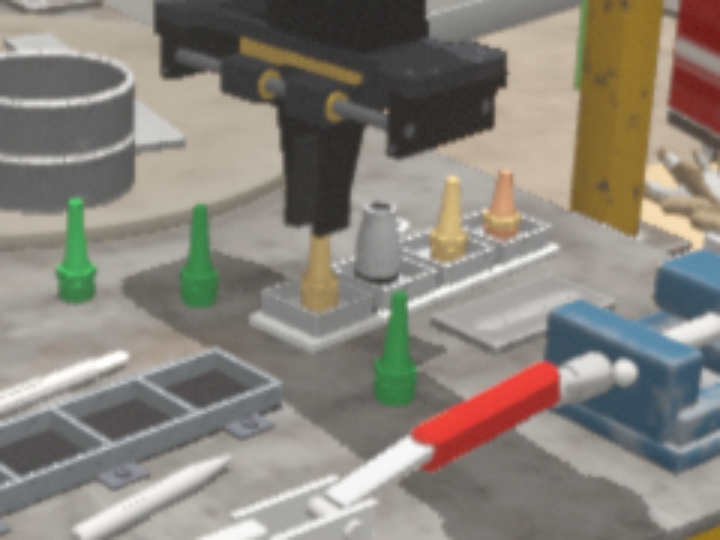

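The fingers hang around the tall nozzle's tip (crop px 320,230) instead of its collar, although the reported TCP z is 0.025. The grip closed on nothing. I'll measure the real fingertip height with the scene depth.

Run:
```python
from h import *
p,d=env.read_camera('scene');w=world('scene',d)
for cx,cy in[(300,215),(320,215),(305,200),(335,205),(320,250),(320,275),(318,298),(318,325),(100,400),(450,240),(445,182)]:
    u,v=240+cx//3,160+cy//3;print((cx,cy),w[v,u].round(4))
m=(p.max(2)<60);
q=w[200:242,325:365].reshape(-1,3);k=p[200:242,325:365].reshape(-1,3).max(1)<70
s=q[k&(q[:,2]>0)&(abs(q[:,0]-.494)<.05)&(abs(q[:,1]+.06)<.03)];print(len(s),s[s[:,2].argsort()][:8].round(4))
```

```text
(300, 215) [ 0.5011 -0.0567  0.0665]
(320, 215) [ 0.4814 -0.0486  0.0743]
(305, 200) [ 0.5006 -0.0583  0.0749]
(335, 205) [ 0.4818 -0.0611  0.076 ]
(320, 250) [ 0.4906 -0.0605  0.0476]
(320, 275) [ 0.4903 -0.061   0.0335]
(318, 298) [ 0.4856 -0.0562  0.0222]
(318, 325) [ 0.4737 -0.0431  0.0143]
(100, 400) [0.4954 0.0954 0.011 ]
(450, 240) [ 0.4805 -0.1663  0.026 ]
(445, 182) [ 0.486  -0.1641  0.0621]
784 [[ 0.5018 -0.0652  0.0606]
 [ 0.5049 -0.054   0.061 ]
 [ 0.4833 -0.0686  0.0615]
 [ 0.4832 -0.0561  0.0615]
 [ 0.5005 -0.0612  0.062 ]
 [ 0.4817 -0.0618  0.0621]
 [ 0.4854 -0.0514  0.0622]
 [ 0.481  -0.0683  0.0622]]
```

View pics/g1.png

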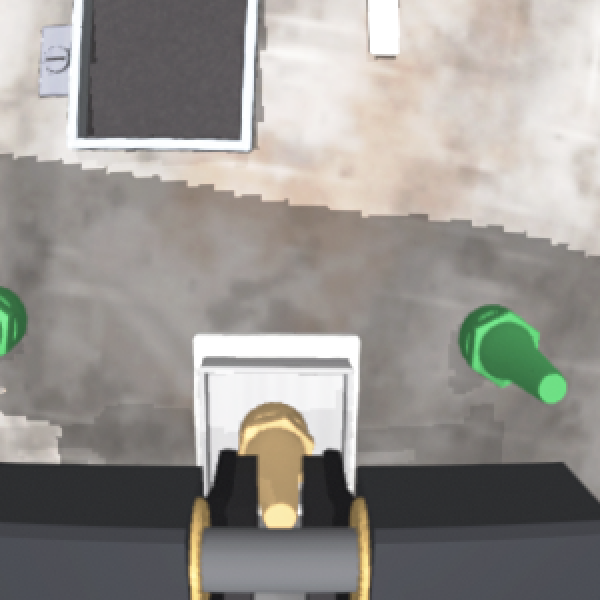

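Run:
```python
from h import *
w=np.load('ws.npz');d=w['d'];m=env.camera_model('wrist');K=m['K'];T=m['tool_from_camera']
Rw=R.from_euler('xyz',w['r'],degrees=True).as_matrix()
for u,v in[(270,180),(400,220),(350,90),(319,145),(270,160),(450,170)]:
    q=(np.array([u,v])-K[:2,2])/K[0,0];th=np.linalg.norm(q);r=np.r_[q/th*np.tan(th),1]*d[v,u]
    print((u,v),d[v,u],(w['p']+Rw@(T[:3,:3]@r+T[:3,3])).round(4))
p,d=env.read_camera('scene');W=world('scene',d)
print('body lower edge');
for cx,cy in[(400,145),(400,155),(450,125),(250,90),(270,80),(330,105),(300,125),(340,125),(350,135),(290,100)]:
    print((cx,cy),W[160+cy//3,240+cx//3].round(4))
```

```text
(270, 180) 0.38591293 [ 4.398e-01 -8.730e-02  3.000e-04]
(400, 220) 0.39603958 [ 0.5762 -0.1382  0.0018]
(350, 90) 0.3609624 [ 5.283e-01  1.600e-03 -2.000e-04]
(319, 145) 0.36606896 [ 0.4933 -0.0535  0.0105]
(270, 160) 0.3801679 [ 4.415e-01 -6.620e-02  3.000e-04]
(450, 170) 0.38085115 [ 0.633  -0.0854  0.0018]
body lower edge
(400, 145) [ 0.4108 -0.0238  0.1368]
(400, 155) [ 0.4092 -0.0222  0.133 ]
(450, 125) [ 0.4083 -0.0604  0.1396]
(250, 90) [ 0.5125 -0.0265  0.1397]
(270, 80) [ 0.5034 -0.0323  0.147 ]
(330, 105) [ 0.4589 -0.0281  0.144 ]
(300, 125) [ 0.5044 -0.058   0.1165]
(340, 125) [ 0.4589 -0.0358  0.1328]
(350, 135) [ 0.4746 -0.0623  0.1162]
(290, 100) [ 0.4825 -0.0232  0.1426]
```

The measurements show the whole gripper (tips at about 0.060, body underside at 0.133) about 36 mm higher than the reported TCP implies. The wrist camera's own pose agrees with the table. So I'll subtract 36 mm from every commanded z.

Emit:
drive_tool(moves=[0,0,0,0,52,0,0,0,0,52,0,0,0,0,52,0,0,0,0,52,0,0,0,0,52])

```text
time_s: 5.4
tool_pos: [0.4948, -0.0625, 0.025]
tool_rot: [180.0, -0.0, 87.0]
force: [0.5, 0.0, -0.6]
grip_width: 0.0491
grasp_force: 0.0
```

Emit:
drive_tool(moves=[-0.06,-0.03,0.3,0,52,-0.06,-0.03,0.6,0,52,-0.06,-0.03,0.85,0,52,-0.06,-0.03,0.88,0,52,-0.06,-0.03,0.88,0,52])

```text
time_s: 6.02
tool_pos: [0.4935, -0.0649, -0.0104]
tool_rot: [-180.0, 0.0, 87.0]
force: [-0.3, -0.5, -0.1]
grip_width: 0.0523
grasp_force: 0.0
```

Emit:
drive_tool(moves=[-0.06,-0.03,0,0,40,-0.06,-0.03,0,0,10,-0.06,-0.03,0,0,10,-0.06,-0.03,0,0,10,-0.06,-0.03,0,0,10], squeeze=20)

```text
time_s: 6.65
tool_pos: [0.4922, -0.067, -0.0102]
tool_rot: [180.0, -0.0, 87.0]
force: [-1.0, 0.0, -0.3]
grip_width: 0.0177
grasp_force: 19.8
```

Emit:
drive_tool(moves=[0,0,-0.3,0,10,0,0,-1,0,10,0,0,-2,0,10,0,0,-2.7,0,10,0,0,-2.7,0,10])

```text
time_s: 7.28
tool_pos: [0.4942, -0.0672, 0.1005]
tool_rot: [179.7, -0.1, 87.0]
force: [-1.1, -1.0, -0.7]
grip_width: 0.0175
grasp_force: 19.8
```

Run:
```python
from h import *
p,d=env.read_camera('scene');cv2.imwrite('pics/g2.png',cv2.resize(p[130:330,260:460,::-1],None,fx=3,fy=3))
W=world('scene',d);hs=cv2.cvtColor(p,cv2.COLOR_RGB2HSV)
m=(hs[...,0]>12)&(hs[...,0]<28)&(hs[...,1]>90)&(W[...,2]>.05)&(abs(W[...,1]+.066)<.03)&(abs(W[...,0]-.493)<.03)
q=W[m];print(len(q),np.percentile(q[:,2],[0,2,5,50,98]) if len(q) else '',env.get_obs()['tool_pos'])
go(.4682,.0463,.0935,84.6)
```

```text
413 [0.12191793 0.12418746 0.12610153 0.16950442 0.23792018] [ 0.49285078 -0.06696558  0.09882526]
[ 2.8  -0.76  0.13  0.24]
```

View pics/g2.png

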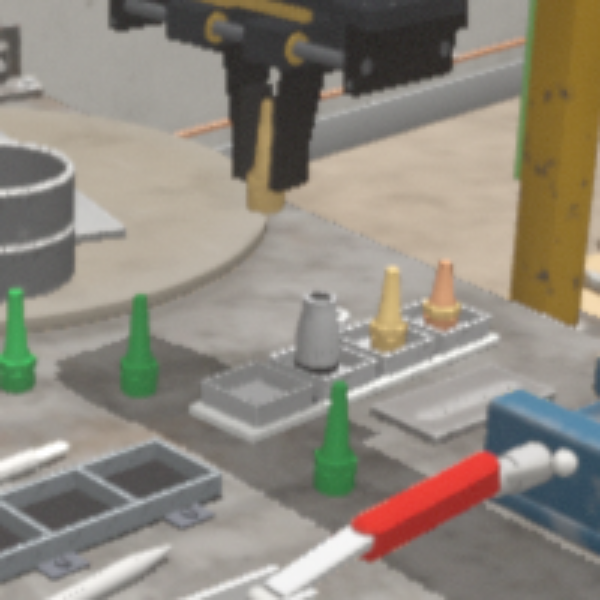

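Emit:
drive_tool(moves=[1,-0.3,0,0.1,10,2,-0.6,0,0.2,10,2.76,-0.75,0,0.2,10,2.76,-0.75,0.8,0.2,10,2.76,-0.75,1.8,0.2,10])

```text
time_s: 7.95
tool_pos: [0.4677, 0.0455, 0.0245]
tool_rot: [180.0, -0.0, 85.1]
force: [0.1, -0.1, -0.6]
grip_width: 0.0175
grasp_force: 19.8
```

Emit:
drive_tool(moves=[0,0,0.5,0,10,0,0,0.8,0,10,0,0,0.8,0,10])

```text
time_s: 8.32
tool_pos: [0.4669, 0.0442, -0.0072]
tool_rot: [-179.9, 0.1, 85.0]
force: [-0.1, 0.2, -0.8]
grip_width: 0.0176
grasp_force: 19.8
```

Run:
```python
from h import *
go(.4682,.045,-.0142,84.6)
```

```text
[0.02 0.03 0.17 0.04]
```

Emit:
drive_tool(moves=[0,0,0.1,0,10,0,0,0.17,0,10,0,0,0.17,0,10])

```text
time_s: 8.7
tool_pos: [0.4681, 0.0448, -0.0128]
tool_rot: [180.0, -0.0, 85.0]
force: [-0.5, -0.3, -2.0]
grip_width: 0.0179
grasp_force: 19.8
```

Emit:
drive_tool(moves=[0,0,0,0,20,0,0,0,0,30,0,0,0,0,45,0,0,0,0,52,0,0,0,0,52])

```text
time_s: 9.32
tool_pos: [0.4679, 0.0447, -0.013]
tool_rot: [180.0, -0.0, 85.0]
force: [0.2, 0.0, -0.3]
grip_width: 0.0491
grasp_force: 0.0
```

Emit:
drive_tool(moves=[0,0,-0.5,0,52,0,0,-1.5,0,52,0,0,-2.5,0,52,0,0,-3,0,52,0,0,-3,0,52])

```text
time_s: 9.95
tool_pos: [0.4692, 0.0451, 0.1083]
tool_rot: [179.8, -0.1, 85.0]
force: [-0.8, 0.4, -0.6]
grip_width: 0.0522
grasp_force: 0.0
```

Run:
```python
from h import *
print(env.get_obs()['tool_pos'])
go(.4925,-.1155,.1,86.7)
```

```text
[0.46920866 0.04511972 0.10832829]
[-3.95  0.93  0.2  -0.17]
```

Emit:
drive_tool(moves=[-1.4,0.3,0,-0.1,52,-2.8,0.6,0,-0.2,52,-3.95,0.93,0,-0.2,52,-3.95,0.93,0,-0.2,52,-3.95,0.93,0,-0.2,52])

```text
time_s: 10.58
tool_pos: [0.4903, -0.1154, 0.1057]
tool_rot: [-179.9, 0.0, 87.0]
force: [-0.6, -0.8, -0.4]
grip_width: 0.052
grasp_force: 0.0
```

Run:
```python
from h import *
go(.4925,-.1155,-.0105,86.7)
p,d=env.read_camera('wrist');cv2.imwrite('pics/w3.png',p[:,:,::-1][20:320,200:440].repeat(2,0).repeat(2,1))
o=env.get_obs();np.savez('w3.npz',p=o['tool_pos'],r=o['tool_rot'])
```

```text
[-0.    0.06  2.91  0.03]
```

View pics/w3.png

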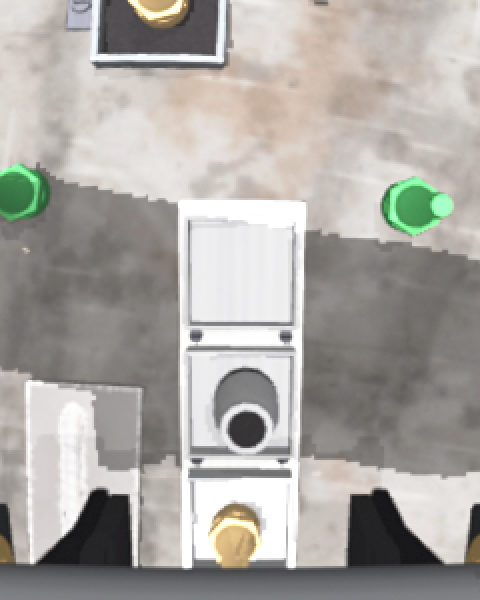

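The tall nozzle stands in the rack's right compartment (155,5). The shroud bore is at (246,427) and the middle nozzle's collar at (236,530).

Run:
```python
from h import *
w=np.load('w3.npz');print(wplane([[323,233.5]],.057,w['p'],w['r']),wplane([[318,285]],.0255,w['p'],w['r']),wplane([[277.5,22]],.02,w['p'],w['r']))
go(.4925,-.1155,-.0105,86.7)
```

```text
[[ 0.49312467 -0.11335667]] [[ 0.48671148 -0.16614025]] [[0.46691952 0.04349585]]
[-0.02  0.06  2.91  0.04]
```

Emit:
drive_tool(moves=[0,0.06,1,0,52,0,0.06,2,0,52,0,0.06,2.7,0,52,0,0.06,2.9,0,52,0,0.06,2.9,0,52])

```text
time_s: 11.25
tool_pos: [0.4936, -0.1153, -0.0091]
tool_rot: [-180.0, -0.0, 87.1]
force: [0.8, -0.7, -0.6]
grip_width: 0.0519
grasp_force: 0.0
```

Emit:
drive_tool(moves=[0,0,0,0,40,0,0,0,0,10,0,0,0,0,10,0,0,0,0,10,0,0,0,0,10], squeeze=20)

```text
time_s: 11.88
tool_pos: [0.4939, -0.116, -0.0087]
tool_rot: [180.0, -0.0, 87.0]
force: [-1.1, 0.5, 4.4]
grip_width: 0.0238
grasp_force: 20.0
```

Emit:
drive_tool(moves=[0,0,-0.3,0,10,0,0,-1.3,0,10,0,0,-2.4,0,10,1,-0.15,-2.7,0,10,2.3,-0.35,-2.7,0.1,10])

```text
time_s: 12.5
tool_pos: [0.4857, -0.0238, 0.1011]
tool_rot: [179.8, -0.1, 85.8]
force: [0.7, 0.6, -0.6]
grip_width: 0.0241
grasp_force: 20.0
```

Emit:
drive_tool(moves=[1.2,-0.2,0,0.1,10,2.5,-0.4,0,0.1,10,2.98,-0.45,0,0.1,10,2.98,-0.45,0.5,0.1,10,2.98,-0.45,1.5,0.1,10])

```text
time_s: 13.12
tool_pos: [0.4769, 0.0969, 0.0401]
tool_rot: [179.8, -0.1, 85.0]
force: [0.2, 0.9, -0.2]
grip_width: 0.0243
grasp_force: 20.0
```

Emit:
drive_tool(moves=[0,0,0.5,0,10,0,0,1,0,10,0,0,1,0,10])

```text
time_s: 13.5
tool_pos: [0.4737, 0.0951, -0.0019]
tool_rot: [-179.9, 0.1, 84.9]
force: [0.6, -0.2, -0.6]
grip_width: 0.0237
grasp_force: 20.0
```

Run:
```python
from h import *
go(.4731,.0965,-.0132,84.6)
```

```text
[ 0.03 -0.02  0.28  0.03]
```

Emit:
drive_tool(moves=[0,0,0.15,0,10,0,0,0.28,0,10,0,0,0.28,0,10])

```text
time_s: 13.88
tool_pos: [0.4748, 0.0967, -0.0122]
tool_rot: [180.0, -0.0, 85.0]
force: [0.3, -0.1, -0.8]
grip_width: 0.0241
grasp_force: 20.0
```

Emit:
drive_tool(moves=[0,0,0,0,25,0,0,0,0,35,0,0,0,0,45,0,0,0,0,52,0,0,0,0,52])

```text
time_s: 14.5
tool_pos: [0.4748, 0.0968, -0.0122]
tool_rot: [180.0, -0.0, 85.0]
force: [-0.1, -0.6, -0.3]
grip_width: 0.0504
grasp_force: 0.0
```

Emit:
drive_tool(moves=[0,0,-0.5,0,52,0,0,-1.5,0,52,0,0,-2.5,0,52,0,0,-3,0,52,0,0,-3,0,52])

```text
time_s: 15.12
tool_pos: [0.476, 0.0972, 0.1092]
tool_rot: [179.8, -0.1, 85.0]
force: [0.7, -0.3, 0.4]
grip_width: 0.0518
grasp_force: 0.0
```

Run:
```python
from h import *
print(env.get_obs()['tool_pos'])
go(.486,-.168,.105,86.7)
```

```text
[0.47602868 0.0972454  0.10915062]
[-6.58  0.82  0.09 -0.17]
```

Emit:
drive_tool(moves=[-1.4,0.2,0,0,52,-2.8,0.4,0,-0.1,52,-4.2,0.55,0,-0.1,52,-5.6,0.7,0,-0.2,52,-6.57,0.85,0,-0.2,52])

```text
time_s: 15.75
tool_pos: [0.4844, -0.1707, 0.1066]
tool_rot: [-179.9, 0.0, 86.9]
force: [1.4, 0.0, -1.1]
grip_width: 0.0519
grasp_force: 0.0
```

Emit:
drive_tool(moves=[0,0,0,0,52,0,0,0,0,52])

```text
time_s: 16.0
tool_pos: [0.4851, -0.1671, 0.1066]
tool_rot: [-179.9, -0.0, 87.0]
force: [0.0, 0.9, -1.3]
grip_width: 0.0521
grasp_force: 0.0
```

Run:
```python
from h import *
o=env.get_obs();np.savez('w4.npz',p=o['tool_pos'],r=o['tool_rot'])
p,d=env.read_camera('wrist');cv2.imwrite('pics/w4.png',p[:,:,::-1][10:310,220:400].repeat(2,0).repeat(2,1))
go(.486,-.168,-.0105,86.7)
```

```text
[-0.04  0.02  2.93  0.04]
```

View pics/w4.png

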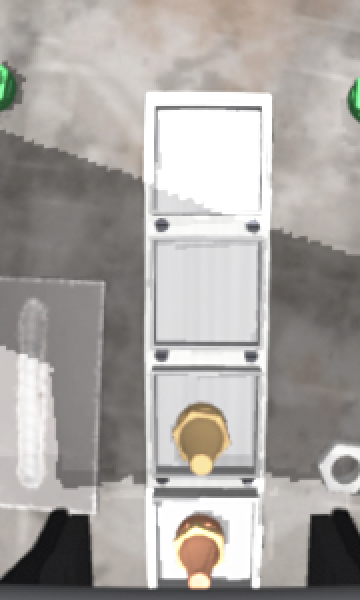

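The middle nozzle's collar is at (201,433) and the short one's at (200,546). The two left holders are empty.

Run:
```python
from h import *
w=np.load('w4.npz');print(wplane([[320.5,226.5],[320,283]],.0255,w['p'],w['r']),wplane([[320.5,242]],.061,w['p'],w['r']))
```

```text
[[ 0.48575847 -0.169553  ]
 [ 0.48288011 -0.21724015]] [[ 0.48567134 -0.17085796]]
```

Emit:
drive_tool(moves=[-0.05,0.02,1,0,52,-0.05,0.02,2,0,52,-0.05,0.02,2.7,0,52,-0.05,0.02,2.93,0,52,-0.05,0.02,2.93,0,52])

```text
time_s: 16.68
tool_pos: [0.4865, -0.1692, -0.0095]
tool_rot: [-180.0, -0.0, 87.1]
force: [0.8, -0.3, 0.3]
grip_width: 0.052
grasp_force: 0.0
```

Emit:
drive_tool(moves=[0,0,0,0,40,0,0,0,0,10,0,0,0,0,10,0,0,0,0,10,0,0,0,0,10])

```text
time_s: 17.3
tool_pos: [0.4867, -0.1701, -0.0091]
tool_rot: [180.0, -0.0, 87.0]
force: [-0.6, 0.5, 2.8]
grip_width: 0.0216
grasp_force: 20.0
```

Emit:
drive_tool(moves=[0,0,-0.3,0,10,0,0,-1.3,0,10,0,0,-2.4,0,10,1,-0.1,-2.7,0,10,2.3,-0.2,-2.7,0,10])

```text
time_s: 17.92
tool_pos: [0.4844, -0.0784, 0.1005]
tool_rot: [179.8, -0.0, 86.8]
force: [0.7, 0.7, -0.6]
grip_width: 0.0213
grasp_force: 20.0
```

Emit:
drive_tool(moves=[1.2,-0.1,0,0,10,2.4,-0.2,0,0.1,10,3.6,-0.3,0,0.2,10,4.8,-0.4,0,0.2,10,5.65,-0.44,0,0.2,10])

```text
time_s: 18.55
tool_pos: [0.4772, 0.1511, 0.0991]
tool_rot: [180.0, -0.0, 85.1]
force: [-0.7, 0.0, -0.8]
grip_width: 0.0216
grasp_force: 20.0
```

Emit:
drive_tool(moves=[0,0,0.2,0,10,0,0,1.2,0,10,0,0,2,0,10,0,0,2.4,0,10,0,0,2.4,0,10])

```text
time_s: 19.18
tool_pos: [0.477, 0.1476, 0.0021]
tool_rot: [-179.9, 0.1, 84.9]
force: [0.8, -0.9, -0.7]
grip_width: 0.0215
grasp_force: 20.0
```

Run:
```python
from h import *
go(.4779,.149,-.0135,84.6)
```

```text
[0.04 0.02 0.39 0.03]
```

Emit:
drive_tool(moves=[0.03,0,0.2,0,10,0.03,0,0.37,0,10,0.03,0,0.38,0,10])

```text
time_s: 19.55
tool_pos: [0.4775, 0.15, -0.0128]
tool_rot: [-180.0, 0.0, 85.0]
force: [0.2, -0.1, -0.9]
grip_width: 0.0213
grasp_force: 20.0
```

Emit:
drive_tool(moves=[0,0,0,0,22,0,0,0,0,32,0,0,0,0,45,0,0,0,0,52,0,0,0,0,52])

```text
time_s: 20.18
tool_pos: [0.4777, 0.1501, -0.0126]
tool_rot: [180.0, -0.0, 85.0]
force: [0.3, 0.7, 0.4]
grip_width: 0.0496
grasp_force: 0.0
```

Emit:
drive_tool(moves=[0,0,-0.5,0,52,0,0,-1.5,0,52,0,0,-2.5,0,52,0,0,-3,0,52,0,0,-3,0,52])

```text
time_s: 20.8
tool_pos: [0.4788, 0.1507, 0.1088]
tool_rot: [179.9, -0.2, 85.0]
force: [-0.5, 0.1, -0.8]
grip_width: 0.0519
grasp_force: 0.0
```

Run:
```python
from h import *
print(env.get_obs()['tool_pos'])
go(.483,-.2165,.105,86.7)
```

```text
[0.47881122 0.15068473 0.10877775]
[-9.14  0.9   0.07 -0.17]
```

Emit:
drive_tool(moves=[-1.4,0.15,0,0,52,-2.8,0.3,0,-0.1,52,-4.2,0.45,0,-0.1,52,-5.6,0.6,0,-0.2,52,-7,0.7,0,-0.2,52])

```text
time_s: 21.42
tool_pos: [0.4802, -0.1328, 0.1063]
tool_rot: [-180.0, -0.0, 87.0]
force: [1.5, 0.4, 0.2]
grip_width: 0.0519
grasp_force: 0.0
```

Emit:
drive_tool(moves=[-1.2,0.15,0,0,52,-2.1,0.15,0,0,52,-2.1,0.15,0,0,52,-2.1,0.15,0,0,52])

```text
time_s: 21.92
tool_pos: [0.4821, -0.2147, 0.1063]
tool_rot: [-179.9, -0.0, 87.0]
force: [1.2, 0.7, -0.9]
grip_width: 0.0521
grasp_force: 0.0
```

Run:
```python
from h import *
o=env.get_obs();np.savez('w5.npz',p=o['tool_pos'],r=o['tool_rot'])
p,d=env.read_camera('wrist');cv2.imwrite('pics/w5.png',p[:,:,::-1][10:310,220:400].repeat(2,0).repeat(2,1))
go(.483,-.2165,-.0105,86.7)
```

```text
[-0.06  0.02  2.92  0.04]
```

View pics/w5.png

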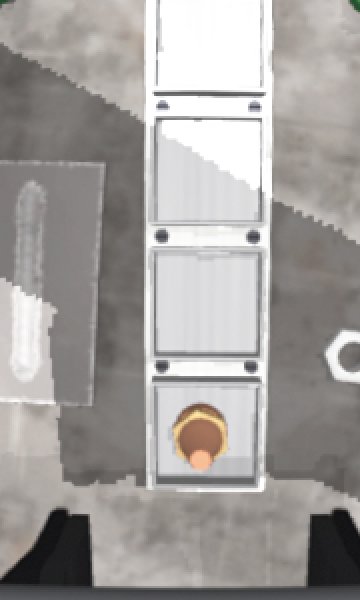

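The short nozzle's collar is at (200,430), almost exactly where the middle one's was, so the same small shift applies.

Emit:
drive_tool(moves=[-0.05,0.02,1,0,52,-0.05,0.02,2,0,52,-0.05,0.02,2.7,0,52,-0.05,0.02,2.92,0,52,-0.05,0.02,2.92,0,52])

```text
time_s: 22.6
tool_pos: [0.4837, -0.2168, -0.0094]
tool_rot: [-180.0, -0.0, 87.1]
force: [-0.3, 0.1, -0.1]
grip_width: 0.0518
grasp_force: 0.0
```

Emit:
drive_tool(moves=[0,0,0,0,40,0,0,0,0,10,0,0,0,0,10,0,0,0,0,10,0,0,0,0,10])

```text
time_s: 23.22
tool_pos: [0.4837, -0.2176, -0.0092]
tool_rot: [180.0, -0.0, 87.0]
force: [-1.9, 1.0, 3.2]
grip_width: 0.0212
grasp_force: 20.0
```

Emit:
drive_tool(moves=[0,0,-0.3,0,10,0,0,-1.3,0,10,0,0,-2.4,0,10,1,-0.1,-2.7,0,10,2.3,-0.2,-2.7,0,10])

```text
time_s: 23.85
tool_pos: [0.4811, -0.1262, 0.1002]
tool_rot: [179.8, -0.0, 86.8]
force: [0.5, 0.7, -1.5]
grip_width: 0.0216
grasp_force: 20.0
```

Emit:
drive_tool(moves=[1.2,0,0,0,10,2.4,-0.1,0,0.1,10,3.6,-0.2,0,0.1,10,4.8,-0.3,0,0.1,10,6,-0.3,0,0.2,10])

```text
time_s: 24.48
tool_pos: [0.4807, 0.1165, 0.0993]
tool_rot: [180.0, -0.1, 85.0]
force: [0.8, -0.5, 0.2]
grip_width: 0.0217
grasp_force: 20.0
```

Emit:
drive_tool(moves=[1.2,-0.05,0,0,10,2.15,-0.1,0,0,10,2.15,-0.1,0.6,0,10,2.15,-0.1,1.6,0,10,2.15,-0.1,2.3,0,10])

```text
time_s: 25.1
tool_pos: [0.4839, 0.2008, 0.0056]
tool_rot: [-180.0, 0.0, 85.0]
force: [-0.2, 1.5, -1.5]
grip_width: 0.0215
grasp_force: 20.0
```

Emit:
drive_tool(moves=[0,0,0.1,0,10,0,0,0.1,0,10])

```text
time_s: 25.35
tool_pos: [0.485, 0.201, 0.0035]
tool_rot: [179.9, -0.0, 85.0]
force: [-0.4, -0.3, -0.6]
grip_width: 0.0215
grasp_force: 20.0
```

Run:
```python
from h import *
go(.4828,.201,-.0135,84.6)
```

```text
[-0.01 -0.05  0.42  0.04]
```

Emit:
drive_tool(moves=[0,-0.05,0.2,0,10,0,-0.05,0.4,0,10,0,-0.05,0.41,0,10])

```text
time_s: 25.72
tool_pos: [0.4822, 0.2013, -0.014]
tool_rot: [-180.0, -0.0, 85.0]
force: [0.4, -0.0, -0.7]
grip_width: 0.0214
grasp_force: 20.0
```

Emit:
drive_tool(moves=[0,0,0,0,22,0,0,0,0,32,0,0,0,0,45,0,0,0,0,52,0,0,0,0,52])

```text
time_s: 26.35
tool_pos: [0.4824, 0.2012, -0.0138]
tool_rot: [180.0, -0.0, 85.0]
force: [0.4, 0.5, 0.1]
grip_width: 0.0498
grasp_force: 0.0
```

Emit:
drive_tool(moves=[0,0,-0.5,0,52,0,0,-1.5,0,52,0,0,-2.5,0,52,0,0,-3.5,0,52,0,0,-4,0,52])

```text
time_s: 26.98
tool_pos: [0.4838, 0.2014, 0.1499]
tool_rot: [179.8, -0.2, 85.0]
force: [-0.3, -0.6, -0.5]
grip_width: 0.0521
grasp_force: 0.0
```

Emit:
drive_tool(moves=[1.4,0,0,0,52,2.8,0,0,0,52,4,0,0,0,52,4,0,0,0,52,4,0,0,0,52])

```text
time_s: 27.6
tool_pos: [0.4968, 0.3595, 0.147]
tool_rot: [179.9, 0.0, 85.0]
force: [-0.1, -0.5, 0.2]
grip_width: 0.0519
grasp_force: 0.0
```

Run:
```python
from h import *
p,d=env.read_camera('scene');q,d=env.read_camera('top')
a=cv2.resize(p[200:360,180:440],None,fx=3,fy=3)[:300*2,:780];b=cv2.resize(q[240:310,145:300],(465,210),interpolation=cv2.INTER_CUBIC)
c=np.zeros((600,780,3),np.uint8);c[:390]=a[:390];c[390:600,:465]=b;cv2.imwrite('pics/end.png',c[:,:,::-1])
print(env.get_obs()['time_s'])
```

```text
27.7
```

View pics/end.png

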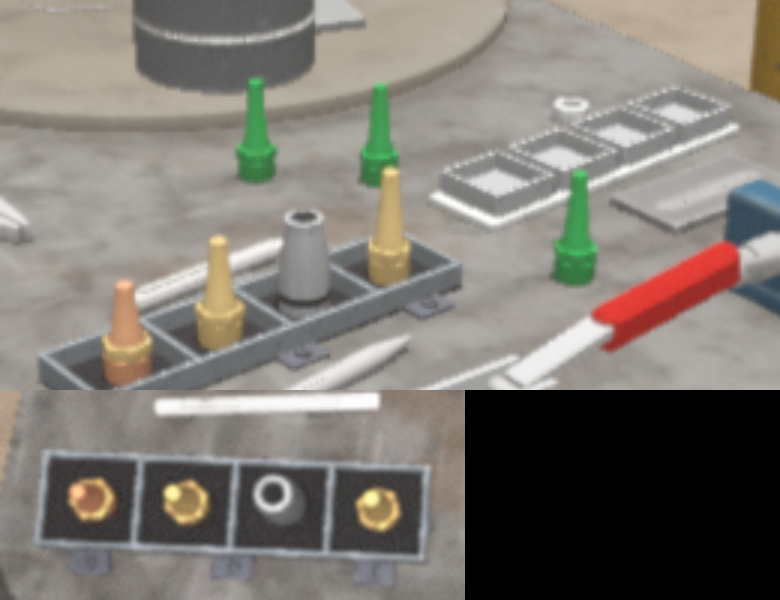

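The final view shows all four upright, one per compartment: short (90,500), middle (185,500), shroud (275,495), tall (378,508). The order is reversed as asked, the strip is empty and the green look-alikes haven't moved.

```bash
python3 -c "
from cell import env
print(env.sign_off())"
```

```text
the job is handed in; nothing more can be done
None
```

The four nozzles stand upright in the rack in reverse order (left to right: short, middle, gas shroud, tall), released and handed in at about 28 s of the 86 s allowed; the first grasp closed on nothing because the real fingertips sit about 36 mm above the reported tool position, so I corrected every later height for that.

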